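# Let the foil balls out of the lever dispenser and ease its lid shut

## Robot

A 6-joint arm with a two-finger parallel gripper is mounted at the origin on the work surface. World frame = base frame: x ahead of the robot, y to its left, z up, the work surface at z = 0. Lengths are in m, angles in rad, forces in N, time in s.
With the tool pointing down it reaches from about 0.225 to 0.875 m from the base axis. Payload 3.4 kg.
Tool frame: the origin (TCP) lies between the finger pads; the fingertips stand 19 mm ahead of it and the grasp point (between the pads) is the TCP; z points along the fingers, y is the line along which they close (so a half turn about z gives the same grasp; the last joint's range is limited). The gripper opens to 85 mm and grips with 20 to 120 N. Pads are 22 mm wide; open, the fingers measure 114 mm over their backs; the gripper's body (76 mm by 85 mm) begins 54 mm behind the grasp point. The pads swing forward as they close: fully open they stand 13 mm farther back than shut.
Start: joints at [-1.387, 0.276, 1.505, -0, 1.361, -0.121], TCP at [0.173, -0.549, 0.25] pointing down, gripper open.
Joint ranges: [-2.89, 2.89], [-0.75, 2.08], [0.22, 2.7], [-1.18, 4.32], [0.11, 2.71], [-2.7, 2.7]. Speed limits (rad/s): [2.57, 2.57, 3.14, 3.14, 3.14, 3.14].

## Interface

Orientations are given as a unit quaternion [w, x, y, z].
In Python, from rig import get_state, imaging, ticket gives the robot as it stands. The module is installed in compiled form; this text tells all that it offers.
- The arm moves only by the shell command python3 -m inch 'ROWS' [FORCE]. ROWS is JSON, a list of rows, each an object with "claw": the opening, from -1 (shut) to 1 (fully open); "travel": the shift along the world's x, y, z in units of 200 mm (1.0 is 200 mm), a list of three; "turn": the turn about the world's z in units of 180 degrees (1.0 is 180 degrees). A call has 1 to 5 rows; each row is the pose to reach, as a shift and turn from the pose commanded when the call began, turning the shorter way round; what a row does not reach only later rows make up. A row lasts 1/10 s, in which the tool goes at most 50 mm and 8.59 degrees, less where a joint would pass 70% of its speed; a pose out of reach is approached as far as the arm can. A call with a number of a shift or a turn outside -1 to 1 is refused whole. A call with a gripper value outside its range is refused whole. The fingers move at their own pace and stop on an object; FORCE is the grip in N (left out, the last holds). Time passes only in rows, so rows that repeat a pose let the fingers close. It gives the time, the measured TCP pose, the force, the opening and the grip force at its end, in the units of the state.
- get_state(): the state, without advancing time (a new reading comes with each control period).
- imaging.get_image(name): name is "side" or "top" or "wrist"; returns the picture (384x512x3 uint8, red, green, blue); there is no depth.
- imaging.camera_params(name): a dict with "camera_matrix" (3x3 intrinsics, pixels), "cam_to_world" (4x4, takes a point from camera to world coordinates); the wrist camera has in their place "T_tool_cam" (4x4, takes a point from camera to tool coordinates, whose origin is the TCP and whose axes are the flange's). Camera axes: x right, y down, z forward; pixel columns grow to the right and rows downward; lengths in m; the calibration is good to about 2 mm. A picture is of the moment at which its call begins: read the wrist's pose just before it. camera_params takes no time and is no camera call.
- ticket.sign_off(): hands the job in; it is judged then, once.
The state is a dict: "clock": time; "qpos": joint angles; "qd": joint speeds; "effort": joint torques, N m; "position": TCP position; "ee_rot": TCP orientation; "contact_force": force on the tool from outside, world axes, zero at the start; "moment": the same for the moment, N m; "width": finger opening in m; "gripper_force": force on a finger pad.
Only numpy, scipy, OpenCV 4.12 (cv2) and the standard library are available. Lean on these libraries where they do the work, as an engineer would, in place of code of your own. Each camera call takes 0.05 s, during which the arm holds its last target. There are 200 camera calls.

## Task

Press the dispenser's red lever pad all the way down so that the orange lid lifts, and keep it down until all three gold chocolate balls have rolled out into the white catch tray. Then let the lever up gently, under control, so that the lid closes without slamming, and move clear. Do not touch the lid or the balls, pick nothing up, and leave the things standing around undisturbed.

Things in the scene. Friction and masses are not known exactly. Their poses are not given: they have to be found in the camera images.
- dispenser: Dispenser fixed to the table: steel base plate, white sloping chute (50 mm wide, 120 mm high) in the middle, catch tray in front, white gear housing (140 mm high) on its right, lever beyond. Origin on the table under the chute's centre line; x points from tray back along the chute (away from the robot, turned up to 0.35 rad), y left, z up. Base plate x -208 to 137, y -155 to 80 mm, 8 mm thick.
- tray_mid (a point): Middle of the floor of the white catch tray fixed to the dispenser; it lies at x -123, y 0, z 21 mm in the dispenser's frame. Inside, the tray is 146 mm along x by 136 mm along y; its walls rise to 56 mm above the table (42 mm below the chute). Its floor falls a few degrees away from the chute and to the left, so the balls gather there. Chute lip: x -45, z 47 mm.
- lever (a joint): Lever angle, rad: 0 at rest (up), 0.4 at its stop (fully down). It turns about a line along the dispenser's y axis at x 20, z 120 mm, 168 mm from the pad's middle, so the pad moves about 67 mm, nearly straight down. A spring and the lid push it back up with about 2 to 5 N at the pad. It does not stay down and springs up fast when let go.
- lever_pad (a point): Middle of the upper face of the red lever pad; moves with it. Pad 55 mm along the lever by 50 mm across, 8 mm thick, its free end (toward the robot) tilted 10 degrees up at rest, 13 degrees down when pressed. In the dispenser's frame this point is at x -145, y -125, z 154 mm at rest and z 87 mm fully down. Below is only the base plate. A 12 mm wide arm runs from it back to the gear housing.
- lid (a joint): Angle of the orange lid, rad: 0 closed, 0.9 fully lifted. Geared to the lever (2.25 times the lever angle): it lifts as the lever goes down and falls back as the lever comes up. Let go, it drops at several rad/s, which is a slam. Eased, it stays below 2 rad/s, which is 0.15 m/s at the lever pad.
- lid_front (a point): Upper front edge of the orange hood lid that covers the chute's mouth, 58 mm wide. Hinge at x 20, z 120 mm in the dispenser's frame; this edge is 70 mm in front of it at z 130 mm when closed and at z 180 mm when fully lifted. It is not to be touched.
- ball1_center (a point): Foil-wrapped chocolate ball, gold, 34 mm across, 25 g; this point is its centre. At the start it is in the chute behind the closed lid. It is not to be touched.
- ball2_center (a point): Foil-wrapped chocolate ball, gold, 34 mm across, 25 g; this point is its centre. At the start it is in the chute behind the closed lid. It is not to be touched.
- ball3_center (a point): Foil-wrapped chocolate ball, gold, 34 mm across, 25 g; this point is its centre. At the start it is in the chute behind the closed lid. It is not to be touched.
- jar: Amber glass jar with white cap, 56 mm across, 75 mm tall, beside the lever. Origin under its centre. Leave alone.
- carton: Small brown gift carton with a red band, 90 x 70 x 35 mm, on the dispenser's left. Origin under its centre. Leave alone.
- spatula: Spatula with a wooden handle, about 250 mm long, lying flat. Leave alone.
- mug: Blue mug, 80 mm across, 90 mm tall. Origin under its centre. Leave alone.
- spray: Yellow bottle with red cap, 56 mm across, 170 mm tall. Origin under its centre. Leave alone.
- bowl: Steel bowl, 130 mm across, 55 mm tall. Origin under its centre. Leave alone.

How it is judged:
On the way, in this order (a step that is already met when the one before it is completed fails the run):
1. the lever is pressed down so that the lid stands at least 0.75 rad open (value of joint lid above 0.75 rad), for 0.3 s.
2. all three balls lie in the catch tray and the lid is shut again (x of ball1_center in the frame of dispenser between -0.2 and -0.055 m and y of ball1_center in the frame of dispenser between -0.07 and 0.07 m and z of each of ball1_center, ball2_center, ball3_center in the frame of dispenser below 0.05 m and x of ball2_center in the frame of dispenser between -0.2 and -0.055 m and y of ball2_center in the frame of dispenser between -0.07 and 0.07 m and x of ball3_center in the frame of dispenser between -0.2 and -0.055 m and y of ball3_center in the frame of dispenser between -0.07 and 0.07 m and value of joint lid below 0.05 rad), for 0.2 s.
At the end, for the whole second after the job is handed in: All three balls are inside the catch tray, the lid is shut (under 0.05 rad), the lever is up (under 0.03 rad) (all of step 2 and value of joint lever below 0.03 rad); the robot touches nothing.
It fails at once if the lid slams: it closes faster than 2 rad/s (velocity of joint lid below -2 rad/s).
It fails at once if the robot touches the lid (over 1 N) (contact force between any of the fingers, the arm and lid above 1 N).
It fails at once if the robot touches a ball (over 0.5 N) (contact force between any of the fingers, the arm and ball1 above 0.5 N or contact force between any of the fingers, the arm and ball2 above 0.5 N or contact force between any of the fingers, the arm and ball3 above 0.5 N).
It fails at once if a ball is lifted or carried above the chute (height (world z) of any of ball1_center, ball2_center, ball3_center above 0.15 m).
It fails at once if something standing around is moved more than 20 mm (distance of any of jar, carton, spatula, mug, spray, bowl from where it was at the start of the episode above 0.02 m).
It also fails if it takes over 38 s, if anything falls off the work surface, if the arm or the gripper's body presses on something with over 40 N, if the wrist force passes 120 N, or if a joint passes its speed limit or range.

## Working session

There is one attempt and no reset: what is moved stays moved. The work goes in short steps, Python scripts to look and compute and a shell command to move; the robot and the scene stay as the last step left them, time stands still between calls to the robot, and variables do not carry over. Pictures are saved under pics/ and viewed, at most 10 in all, crops included, and the job is handed in when it is done.

```bash
mkdir -p pics; cat > h.py <<'E'
import numpy as np,cv2
from rig import get_state,imaging,ticket
def grab(n,f):
    im=imaging.get_image(n); cv2.imwrite(f,im[:,:,::-1]); return im
def ray(n,u,v):
    p=imaging.camera_params(n);K=np.array(p["camera_matrix"]);T=np.array(p["cam_to_world"])
    d=T[:3,:3]@np.linalg.inv(K)@[u,v,1]; return T[:3,3],d
def onz(n,u,v,z):
    o,d=ray(n,u,v); return o+d*(z-o[2])/d[2]
def proj(n,P):
    p=imaging.camera_params(n);K=np.array(p["camera_matrix"]);T=np.linalg.inv(np.array(p["cam_to_world"]))
    c=K@(T[:3,:3]@np.array(P)+T[:3,3]); return c[:2]/c[2]
E
python3 - <<'E'
from h import *
a=grab("top","pics/t.png");b=grab("side","pics/s.png")
cv2.imwrite("pics/ts.png",cv2.resize(np.vstack([a,b])[:,:,::-1],None,fx=.78,fy=.78))
for n in("top","side"):print(imaging.camera_params(n))
print(get_state())
for n,im in(("top",a),("side",b)):
    hsv=cv2.cvtColor(im,cv2.COLOR_RGB2HSV)
    for nm,lo,hi in(("red",(0,150,80),(6,255,255)),("red2",(174,150,80),(180,255,255)),("orange",(8,150,120),(18,255,255))):
        k,l,s,c=cv2.connectedComponentsWithStats(cv2.inRange(hsv,lo,hi))
        for i in range(1,k):
            if s[i,4]>40:print(n,nm,s[i],c[i].round(1))
E
```

```text
{'camera_matrix': array([[441.47507569,   0.        , 259.48897507],
       [  0.        , 441.47507569, 194.57493158],
       [  0.        ,   0.        ,   1.        ]]), 'cam_to_world': array([[-0.00785089, -0.99739324,  0.07172932,  0.43007112],
       [-0.99996641,  0.00766176, -0.00291151, -0.01160783],
       [ 0.00235435, -0.07174977, -0.99741989,  1.51839426],
       [ 0.        ,  0.        ,  0.        ,  1.        ]])}
{'camera_matrix': array([[472.79124666,   0.        , 253.41730678],
       [  0.        , 472.79124666, 197.74080898],
       [  0.        ,   0.        ,   1.        ]]), 'cam_to_world': array([[-0.95146122, -0.18162029,  0.24846654,  0.18905148],
       [-0.30736159,  0.51922447, -0.7974552 ,  1.08895404],
       [ 0.01582414, -0.83511677, -0.54984505,  0.88448131],
       [ 0.        ,  0.        ,  0.        ,  1.        ]])}
{'clock': 0.1, 'qpos': array([-1.38701508e+00,  2.76540571e-01,  1.50600417e+00,  2.41501303e-05,
        1.36069638e+00, -1.20990077e-01]), 'qd': array([-0.00050671, -0.00204595, -0.00288872, -0.00073807,  0.00051356,
        0.0
[... 1418 characters left out ...]
0  23  16 163] [ 58.7 357.1]
side orange [120 350  23  17 172] [130.8 358.3]
side orange [192 352  22  16 159] [202.4 359.8]
side orange [ 67 356  24  16 170] [ 78.3 363.4]
side orange [141 357  22  16 176] [151.5 364.5]
side orange [ 13 360  26  17 178] [ 25.2 368.1]
side orange [ 88 362  23  17 176] [ 98.8 369.6]
side orange [162 363  22  17 179] [172.5 371. ]
side orange [ 33 367  24  17 188] [ 44.7 374.6]
side orange [108 368  24  16 186] [119.3 375.8]
side orange [183 369  23  15 173] [193.8 376.8]
side orange [ 55 373  23  11 116] [ 66.5 378. ]
side orange [132 374  21  10 101] [142.2 378.7]
side orange [  3 378  20   6  75] [ 11.9 381.3]
side orange [ 81 379  16   5  45] [ 87.  381.8]
```

View pics/t.png

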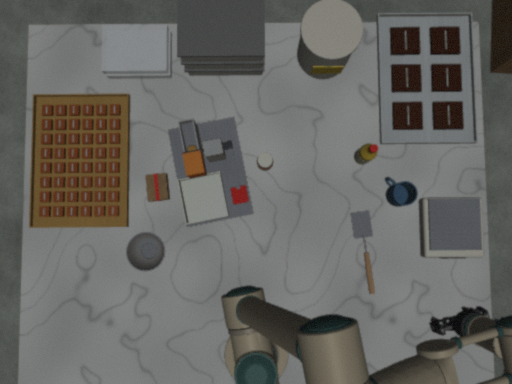

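View pics/s.png

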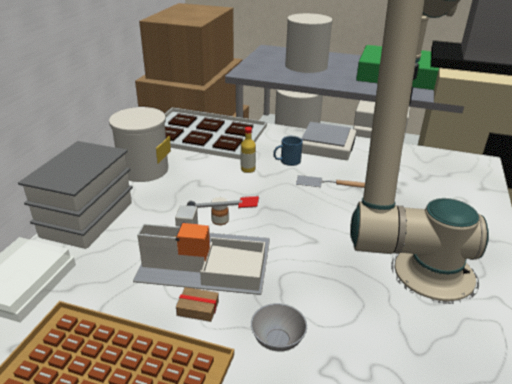

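The top view shows the dispenser with its red pad at about (239,195) and orange lid at (193,162). The jar is at (265,160). The side view shows the pad at about (249,202). Next I triangulate the pad and get the yaw from the plate.

```bash
python3 - <<'E'
from h import *
A=[];B=[]
for n,u,v in(("top",239.3,194.6),("side",248.5,201.7)):
    o,d=ray(n,u,v);d/=np.linalg.norm(d);M=np.eye(3)-np.outer(d,d);A.append(M);B.append(M@o)
X=np.linalg.solve(sum(A),sum(B));print("pad tri",X,[proj(n,X) for n in("top","side")])
pad=onz("top",239.3,194.6,.152);lid=onz("top",192.9,162.6,.13);jar=onz("top",265,160,.075)
print("pad",pad,"lid",lid,"jar",jar)
im=cv2.imread("pics/t.png");hsv=cv2.cvtColor(im,cv2.COLOR_BGR2HSV)
g=cv2.inRange(hsv,(100,15,60),(135,90,150));g[:110]=0;g[235:]=0;g[:,:160]=0;g[:,262:]=0
m=g.copy()
pts=cv2.findNonZero(cv2.morphologyEx(m,cv2.MORPH_OPEN,np.ones((3,3))))
r=cv2.minAreaRect(pts);c=cv2.boxPoints(r);print(r)
P=np.array([onz("top",*q,.008)[:2] for q in c]);print(P.round(4))
e=P-np.roll(P,1,0);print(np.linalg.norm(e,axis=1),np.degrees(np.arctan2(e[:,1],e[:,0])))
ctr=P.mean(0)
for th in [a for a in np.arctan2(e[:,1],e[:,0]) if abs(a)<.6]:
    R=np.array([[np.cos(th),-np.sin(th)],[np.sin(th),np.cos(th)]])
    o=ctr-R@[-.0355,-.0375];print("yaw",th,"org",o,"pad pred",o+R@[-.145,-.125],"lid in disp",R.T@(lid[:2]-o))
E
```

```text
pad tri [0.52839447 0.0470053  0.14970155] [array([239.34474751, 194.76329933]), array([248.31254095, 201.67944269])]
pad [0.52873838 0.04704337 0.152     ] lid [0.63310643 0.19451772 0.13      ] jar [ 0.64800405 -0.03488552  0.075     ]
((209.98304748535156, 169.62481689453125), (99.6910400390625, 65.59320831298828), 79.28687286376953)
[[0.7769 0.2976]
 [0.8182 0.074 ]
 [0.4774 0.0119]
 [0.4375 0.232 ]]
[0.34558943 0.2273315  0.3463825  0.22374418] [  10.93326966  -79.52744984 -169.66141404  100.26684296]
yaw 0.19082155358560005 org [0.65524789 0.19743724] pad pred [0.53658802 0.04720464] lid in disp [-0.0222933   0.00133294]
```

The pad triangulates to z 0.150 at (0.528, 0.047), as expected. The plate measures 346x225 mm against 345x235, and its yaw of about 0.19 is within range. Next I close the gripper and move to hover above the pad.

```bash
python3 -m inch '[{"claw":-1,"travel":[0.12,0.2,0],"turn":-0.01},{"claw":-1,"travel":[0.24,0.4,0],"turn":-0.02},{"claw":-1,"travel":[0.36,0.6,0],"turn":-0.03},{"claw":-1,"travel":[0.48,0.8,0],"turn":-0.04},{"claw":-1,"travel":[0.6,1.0,0],"turn":-0.04}]'
python3 -m inch '[{"claw":-1,"travel":[0.12,0.2,0],"turn":0},{"claw":-1,"travel":[0.24,0.4,0],"turn":0},{"claw":-1,"travel":[0.36,0.6,0],"turn":0},{"claw":-1,"travel":[0.48,0.8,0],"turn":0},{"claw":-1,"travel":[0.6,1.0,0],"turn":0}]'
```

```text
clock: 0.6
position: [0.293, -0.3466, 0.25]
ee_rot: [-0.0, 0.996, 0.089, 0.0]
contact_force: [1.2, -0.2, 0.3]
width: 0.0123
gripper_force: 0.0
clock: 1.1
position: [0.413, -0.1466, 0.2502]
ee_rot: [0.0, 0.996, 0.089, -0.0]
contact_force: [1.1, -1.5, 0.1]
width: 0.0
gripper_force: 0.0
```

```bash
python3 -m inch '[{"claw":-1,"travel":[0.12,0.2,0],"turn":0},{"claw":-1,"travel":[0.24,0.4,0],"turn":0},{"claw":-1,"travel":[0.36,0.6,0],"turn":0},{"claw":-1,"travel":[0.48,0.8,0],"turn":0},{"claw":-1,"travel":[0.58,0.98,0],"turn":0}]'; python3 -m inch '[{"claw":-1,"travel":[0,0,0],"turn":0},{"claw":-1,"travel":[0,0,0],"turn":0}]'
python3 - <<'E'
from h import *
s=get_state();print(s["position"],s["ee_rot"],s["contact_force"],s["width"])
a=grab("wrist","pics/w1.png");b=grab("side","pics/s1.png")
cv2.imwrite("pics/ws1.png",np.hstack([cv2.resize(a,(400,300)),cv2.resize(b[80:320,100:420],(400,300))])[:,:,::-1])
E
```

```text
clock: 1.6
position: [0.5293, 0.0497, 0.25]
ee_rot: [-0.0, 0.996, 0.09, -0.0]
contact_force: [1.1, -0.2, 0.6]
width: 0.0002
gripper_force: 0.0
clock: 1.8
position: [0.5283, 0.0482, 0.2496]
ee_rot: [0.0, 0.996, 0.091, -0.001]
contact_force: [-0.5, -0.4, 0.4]
width: 0.0003
gripper_force: 0.0
[0.52827865 0.04815265 0.24957606] [ 2.30077395e-04  9.95885033e-01  9.06201934e-02 -9.63818206e-04] [-0.50749359 -0.38852901  0.4415321 ] 0.0002878638317997246
```

View pics/ws1.png

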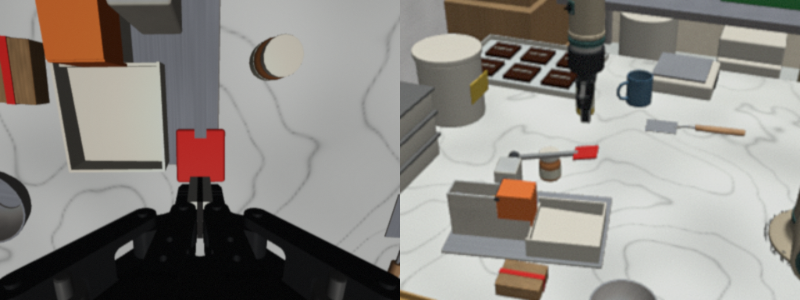

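The wrist view shows the pad at about (200,155) of the crop, in line with the closed fingers, with nothing beneath except the plate. I'll check the pad position with the wrist ray.

```bash
python3 - <<'E'
from h import *
from scipy.spatial.transform import Rotation as R
s=get_state();q=s["ee_rot"];T=np.eye(4);T[:3,:3]=R.from_quat([q[1],q[2],q[3],q[0]]).as_matrix();T[:3,3]=s["position"]
p=imaging.camera_params("wrist");C=T@np.array(p["T_tool_cam"])
im=cv2.imread("pics/w1.png");h=cv2.cvtColor(im,cv2.COLOR_BGR2HSV);m=cv2.inRange(h,(0,150,80),(6,255,255));m[:,:150]=0
c=cv2.boxPoints(cv2.minAreaRect(cv2.findNonZero(m)))
for uv in list(c)+[c.mean(0)]:
    d=C[:3,:3]@np.linalg.inv(np.array(p["camera_matrix"]))@[*uv,1];o=C[:3,3];print(uv,o+d*(.152-o[2])/d[2])
E
```

```text
[226. 166.] [0.54831747 0.07355546 0.152     ]
[286. 166.] [0.55666296 0.02761238 0.152     ]
[286. 232.] [0.50210754 0.01607186 0.152     ]
[226. 232.] [0.49319259 0.06513316 0.152     ]
[256. 199.] [0.52597038 0.04575643 0.152     ]
```

```bash
python3 -m inch '[{"claw":-1,"travel":[0,-0.01,-0.1],"turn":0},{"claw":-1,"travel":[0,-0.01,-0.2],"turn":0},{"claw":-1,"travel":[0,-0.01,-0.28],"turn":0},{"claw":-1,"travel":[0,-0.01,-0.32],"turn":0},{"claw":-1,"travel":[0,-0.01,-0.35],"turn":0}]'
python3 -m inch '[{"claw":-1,"travel":[0,0,-0.03],"turn":0},{"claw":-1,"travel":[0,0,-0.06],"turn":0},{"claw":-1,"travel":[0,0,-0.09],"turn":0},{"claw":-1,"travel":[0,0,-0.12],"turn":0},{"claw":-1,"travel":[0,0,-0.15],"turn":0}]'
python3 -m inch '[{"claw":-1,"travel":[0,0,-0.03],"turn":0},{"claw":-1,"travel":[0,0,-0.06],"turn":0},{"claw":-1,"travel":[0,0,-0.09],"turn":0},{"claw":-1,"travel":[0,0,-0.11],"turn":0},{"claw":-1,"travel":[0,0,-0.13],"turn":0}]'
```

```text
clock: 2.4
position: [0.5281, 0.0444, 0.18]
ee_rot: [0.0, 0.996, 0.089, -0.0]
contact_force: [-0.3, -0.0, 0.4]
width: -0.0001
gripper_force: 0.0
clock: 2.9
position: [0.5284, 0.0454, 0.1501]
ee_rot: [0.0, 0.996, 0.09, -0.0]
contact_force: [-2.5, -0.5, 2.8]
width: -0.0002
gripper_force: 1.5
clock: 3.4
position: [0.5289, 0.0456, 0.1241]
ee_rot: [-0.0, 0.996, 0.089, 0.0]
contact_force: [-1.6, -0.2, 3.0]
width: 0.0002
gripper_force: 1.8
```

```bash
python3 -m inch '[{"claw":-1,"travel":[0,0,-0.02],"turn":0},{"claw":-1,"travel":[0,0,-0.04],"turn":0},{"claw":-1,"travel":[0,0,-0.06],"turn":0},{"claw":-1,"travel":[0,0,-0.07],"turn":0},{"claw":-1,"travel":[0,0,-0.075],"turn":0}]'
python3 -m inch '[{"claw":-1,"travel":[0,0,-0.005],"turn":0},{"claw":-1,"travel":[0,0,-0.01],"turn":0}]'
```

```text
clock: 3.9
position: [0.5295, 0.0455, 0.1095]
ee_rot: [0.0, 0.996, 0.089, 0.001]
contact_force: [2.2, 0.8, 4.5]
width: 0.0002
gripper_force: 1.7
clock: 4.1
position: [0.5292, 0.0454, 0.1079]
ee_rot: [0.0, 0.996, 0.089, 0.001]
contact_force: [0.9, 0.3, 11.4]
width: -0.0
gripper_force: 5.5
```

The force jumped to 11 N at z 0.108, so the lever is at its stop. I hold here while the balls roll out.

```bash
for i in 1 2 3 4 5; do python3 -m inch '[{"claw":-1,"travel":[0,0,0],"turn":0},{"claw":-1,"travel":[0,0,0],"turn":0},{"claw":-1,"travel":[0,0,0],"turn":0},{"claw":-1,"travel":[0,0,0],"turn":0},{"claw":-1,"travel":[0,0,0],"turn":0}]' | grep -E "clock|contact"; done
python3 - <<'E'
from h import *
a=grab("top","pics/t2.png");b=grab("side","pics/s2.png")
cv2.imwrite("pics/ts2.png",np.hstack([cv2.resize(a[100:240,150:290],(400,400)),cv2.resize(b[180:300,120:280],(400,400))])[:,:,::-1])
E
```

```text
clock: 4.6
contact_force: [1.9, 0.4, 6.5]
clock: 5.1
contact_force: [1.5, -0.1, 7.0]
clock: 5.6
contact_force: [1.4, 1.5, 6.6]
clock: 6.1
contact_force: [1.0, 0.3, 7.5]
clock: 6.6
contact_force: [1.7, 1.1, 7.0]
```

View pics/ts2.png

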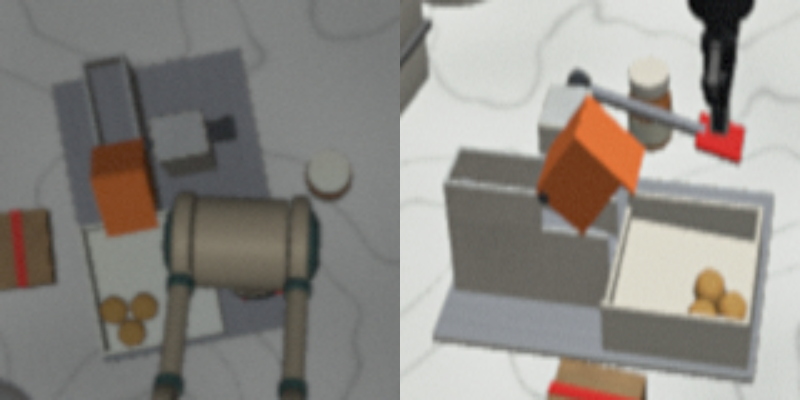

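Both views show all three balls in the tray's front-left corner, with the lid up. I raise the tool slowly at 40 mm/s.

```bash
for i in 1 2 3 4; do python3 -m inch '[{"claw":-1,"travel":[0,0,0.02],"turn":0},{"claw":-1,"travel":[0,0,0.04],"turn":0},{"claw":-1,"travel":[0,0,0.06],"turn":0},{"claw":-1,"travel":[0,0,0.08],"turn":0},{"claw":-1,"travel":[0,0,0.1],"turn":0}]' | grep -E "clock|contact|pos"; done
```

```text
clock: 7.2
position: [0.5269, 0.0452, 0.1271]
contact_force: [-2.6, -1.6, 3.1]
clock: 7.7
position: [0.5286, 0.0457, 0.1477]
contact_force: [-1.4, 0.2, 2.6]
clock: 8.2
position: [0.5299, 0.0455, 0.168]
contact_force: [2.2, 1.2, 2.0]
clock: 8.7
position: [0.5279, 0.0454, 0.1872]
contact_force: [-0.6, -0.1, 0.5]
```

Contact is lost. I move up and clear, then check.

```bash
python3 -m inch '[{"claw":-1,"travel":[0,0,0.1],"turn":0},{"claw":-1,"travel":[0,0,0.25],"turn":0},{"claw":-1,"travel":[0,0,0.4],"turn":0},{"claw":-1,"travel":[-0.2,-0.2,0.4],"turn":0},{"claw":-1,"travel":[-0.4,-0.4,0.4],"turn":0}]'
python3 -m inch '[{"claw":-1,"travel":[-0.1,-0.2,0],"turn":0},{"claw":-1,"travel":[-0.2,-0.4,0],"turn":0},{"claw":-1,"travel":[-0.2,-0.5,0],"turn":0},{"claw":-1,"travel":[-0.2,-0.5,0],"turn":0},{"claw":-1,"travel":[-0.2,-0.5,0],"turn":0}]'
python3 - <<'E'
from h import *
a=grab("top","pics/t3.png");b=grab("side","pics/s3.png")
cv2.imwrite("pics/ts3.png",np.hstack([cv2.resize(a[100:240,150:290],(400,400)),cv2.resize(b[180:300,120:280],(400,400))])[:,:,::-1])
E
```

```text
clock: 9.2
position: [0.4579, -0.0257, 0.2682]
ee_rot: [0.001, 0.996, 0.091, 0.001]
contact_force: [0.0, -0.7, -0.3]
width: 0.0002
gripper_force: 0.0
clock: 9.7
position: [0.4177, -0.125, 0.2673]
ee_rot: [-0.0, 0.996, 0.089, -0.0]
contact_force: [0.1, -0.2, 0.3]
width: 0.0004
gripper_force: 0.0
```

View pics/ts3.png

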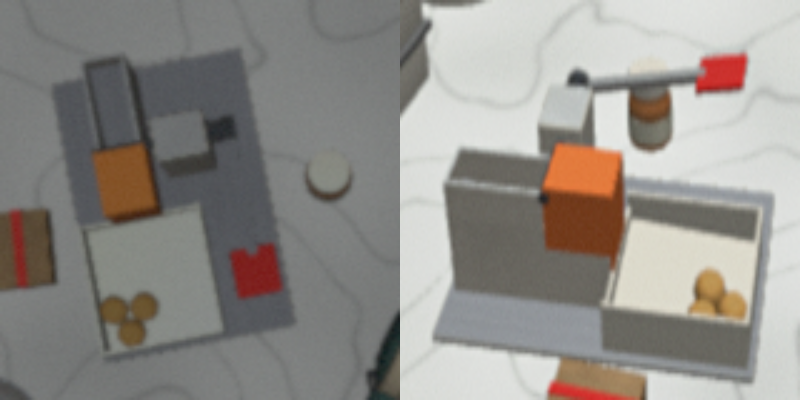

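The lid is shut, the lever is up, the three balls are in the tray and the arm is clear.

```bash
python3 -c "
from rig import ticket;print(ticket.sign_off())"
```

```text
the job is handed in; nothing more can be done
None
```

I pressed the lever to its stop and all three balls rolled into the tray. I then eased the lid shut at about 40 mm/s and moved the arm clear; the job is handed in at about 9.8 s, with no verdict shown.

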